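# Lock the hand winch: find the hidden cross-hole with the lever, push the pin home

## Robot

A 6-joint arm with a two-finger parallel gripper is mounted at the origin on a cart in front of the work surface, level with it; the furniture and walls round the work are solid. World frame = base frame: x ahead of the robot, y to its left, z up, the work surface at z = 0. Lengths are in mm, angles in rad, forces in N, time in s.
With the tool pointing down it reaches from about 350 to 775 mm from the base axis. Payload 7.3 kg.
Tool frame: the origin (TCP) lies at the very end of the fingers, on their centre line; the grasp point (between the pads) lies 19 mm behind it; x points along the fingers, z is the direction in which the jaws open and shut, and the axes are right-handed (so a half turn about x gives the same grasp; the last joint's range is limited). The gripper opens to 92 mm and grips with 3 to 60 N. Pads are 19 mm wide; open, the fingers measure 130 mm over their backs; the gripper's body (75 mm by 190 mm) begins 47 mm behind the grasp point.
Start: joints at [-1.305, 0.342, 1.524, -0, 1.275, -0.146], TCP at [210.16, -481.121, 226.741] pointing down, gripper open.
Joint ranges: [-2.53, 2.53], [-0.77, 2.02], [0.04, 2.7], [-1, 4.14], [0.28, 2.66], [-3.11, 3.11]. Speed limits (rad/s): [2.57, 2.57, 3.14, 3.14, 3.14, 3.14].

## Interface

Orientations are given as [roll, pitch, yaw] about the fixed x, y, z axes, in that order (R = Rz(yaw) Ry(pitch) Rx(roll)).
In Python, from plant import * gives the robot as it stands.
- The arm moves only by the shell command python3 -m creep 'ROWS'. ROWS is JSON, a list of rows, each an object of numbers: "tx", "ty", "tz": the shift along the tool's x, y, z in cm; "wx", "wy", "wz": the turn, a rotation vector about the tool's x, y, z in rad; "gripper": the closure, from -1 (fully open) to 1 (shut). A call has 1 to 8 rows; each row is the pose to reach, as a shift and turn from the pose commanded when the call began, along the tool's axes at that moment; what a row does not reach only later rows make up. A row lasts 1/12 s, in which the tool goes at most 41.7 mm and 7.16 degrees, less where a joint would pass 70% of its speed; a pose out of reach is approached as far as the arm can. A call with a gripper value outside its range is refused whole. The fingers move at their own pace and stop on an object; the grip force is fixed at half the most. Time passes only in rows, so rows that repeat a pose let the fingers close. It gives the time, the measured TCP pose, the force and the opening at its end, in the units of the state.
- get_obs(): the state, without advancing time (a new reading comes with each control period).
- capture(name): name is "scene" or "top"; returns a dict with "frame" (480x640x3 uint8, red, green, blue), "z_map" (480x640 float32, mm along the optical axis (not along the pixel's ray), 0 where there is no reading), "vertical_fov" (degrees; the focal length in pixels is half the picture's height over the tangent of half this angle, whatever the lens; pixels are square), "cx", "cy" (the principal point, pixels), "k1" (the pictures are not rectified: a ray, as slopes to the right and down, at radius r is drawn at 1 + k1 r^2 times it, then the intrinsics apply), "xyz" and "rotation" of the camera in the world. Camera axes: x right, y down, z forward; pixel columns grow to the right and rows downward; lengths in mm; the calibration is good to about 2 mm. A picture is of the moment at which its call begins.
- close_job(): hands the job in, once; it reports no verdict.
The state is a dict: "time": time; "joint_positions": joint angles; "dq": joint speeds; "tau": joint torques, N m; "tool_pos": TCP position; "tcp_rot": TCP orientation; "contact_force": force on the tool from outside, world axes, zero at the start; "moment": the same for the moment, N m; "grip_width": finger opening in mm.
Only numpy, scipy, OpenCV 4.12 (cv2) and the standard library are available. Lean on these libraries where they do the work, as an engineer would, in place of code of your own. Each camera call takes 0.05 s, during which the arm holds its last target.

## Task

Lock the small hand winch with its yellow-headed pin: take the pin from the wooden block and stand it in the guide hole on top of the blue bearing block, where it comes to rest on the shaft. Swing the red-knobbed lever slowly until the shaft's hidden cross-hole comes under the pin and the pin drops in, then push the pin firmly down until its head sits fully home on the block. Leave the dye bottle, the torch and the pink wax lump alone.

Things in the scene. Friction and masses are not known exactly. Their poses are not given: they have to be found in the camera images.
- winch: Small lever winch fixed to the bench; origin on the bench under its guide hole, z up. Grey base plate x -55 to 55, y -95 to 61 mm, 8 mm thick. Blue closed bearing block 60 x 44 mm (x, y) about the origin, its top 88 mm above the bench. Along y runs the shaft; to -y it carries a wooden drum with 60 mm flanges (y -34 to -80, top 80 mm high) and a 63 mm high support at y = -89; to +y the lever.
- guide_mouth (a point): Centre of the mouth of the guide hole in the top face of the bearing block, 88 mm above the bench. Round vertical hole, 11 mm diameter, 2 mm chamfer, 24 mm deep, ending 1 mm above the shaft. Axes as the winch's. Below the shaft a tight bush resists the last 12 mm of the pin's way with about 6 N and then holds.
- lever (a joint): Swing of the lever about the shaft, rad: 0 = upright, positive = knob leaning to the winch's +x; stops at -0.85 and 0.85. It starts between 0.55 and 0.80 and stays where it is left (friction about 0.14 N m, some 1.2 N at the knob). It is clamped to the shaft at no particular angle, so it does not show where the cross-hole is.
- lever_knob (a point): Centre of the red ball on the lever's end, 26 mm diameter, 120 mm from the shaft's axis and 80 mm to the winch's +y side of the guide hole. The bar below it is 10 mm thick. Pinched along the winch's y axis the ball can pivot between the fingers while it follows its arc about the shaft.
- lock_pin: Lock pin, about 60 g, loose, upright in the wooden block. Origin at the centre of its tip, z along the pin to its head. Steel shank 9 mm diameter, 66 mm long, the last 4 mm tapering to a 4 mm tip; yellow round head 16 mm diameter, 26 mm high (66 to 92 mm from the tip). Underside of the head above the block: resting on the shaft 41 mm, dropped through the cross-hole about 12 mm or less, home 0.
- pin_shoulder (a point): Centre of the underside of the pin's head, 66 mm from the tip.
- pin_block: Wooden block 64 x 64 x 45 mm fixed to the bench; origin under its centre. The pin stands in a hole of 10.5 mm diameter in its top, whose floor is 10 mm above the bench.
- dye_bottle: Brown dropper bottle with black cap, 27 x 27 x 88 mm, origin under its centre. Bystander.
- torch: Black pocket torch lying down, 33 x 88 x 34 mm, origin under its centre. Bystander.
- pink_lump: Pink lump of wax, 41 x 45 x 41 mm, origin under its centre. Bystander.
- shaft_mid (a point): Point on the shaft's axis inside the block, 50 mm above the bench, below the guide hole; axes as the winch's. Steel shaft, 26 mm diameter. One cross-hole, 11 mm wide, runs right through it here, hidden in the block. It points straight up at one unknown lever value between -0.65 and 0.20; within about 0.1 rad of that the pin resting on the shaft drops in by its weight and blocks the lever.

How it is judged (in metres and radians):
On the way:
1. the pin stands in the guide hole, its tip at least 12 mm below the mouth (z of lock_pin in the frame of guide_mouth below -0.012 m and horizontal distance between lock_pin and guide_mouth below 0.006 m and angle between the z axis of lock_pin and the z axis of winch, either way round below 0.2 rad), for 0.2 s.
At the end, for the whole second after the job is handed in: The pin stands at rest in the guide hole and through the shaft, upright within 0.08 rad, the underside of its head within 3 mm of the top of the block and within 4 mm of the hole's axis (z of pin_shoulder in the frame of guide_mouth below 0.003 m and horizontal distance between pin_shoulder and guide_mouth below 0.004 m and angle between the z axis of lock_pin and the z axis of winch, either way round below 0.08 rad and linear speed of lock_pin below 0.02 m/s); the robot touches nothing.
It fails at once if the dye bottle is moved more than 30 mm or tipped (distance of dye_bottle from where it was at the start of the episode above 0.03 m or angle between dye_bottle's own z axis and vertical above 0.5 rad).
It fails at once if the torch is moved more than 30 mm (distance of torch from where it was at the start of the episode above 0.03 m).
It fails at once if the pink wax lump is moved more than 30 mm (distance of pink_lump from where it was at the start of the episode above 0.03 m).
It also fails if it takes over 72 s, if anything falls off the work surface, if the arm or the gripper's body presses on something with over 40 N, if the wrist force passes 120 N, or if a joint passes its speed limit or range.

## Working session

There is one attempt and no reset: what is moved stays moved. The work goes in short steps, Python scripts to look and compute and a shell command to move; the robot and the scene stay as the last step left them, time stands still between calls to the robot, and variables do not carry over. Pictures are saved under pics/ and viewed, and the job is handed in when it is done.

```bash
ls; mkdir -p pics; cat > h.py <<'E'
from plant import *
import numpy as np, cv2
from scipy.spatial.transform import Rotation as R
def f_of(c): return 240/np.tan(np.radians(c["vertical_fov"])/2)
def ray(c,u,v):
    f=f_of(c); K=np.array([[f,0,c["cx"]],[0,f,c["cy"]],[0,0,1.]])
    p=cv2.undistortPoints(np.array([[[u,v]]],float),K,np.array([c["k1"],0,0,0.]))[0,0]
    return np.array([p[0],p[1],1.])
def rot(c):
    r=np.array(c["rotation"],float)
    return r if r.shape==(3,3) else R.from_euler('xyz',r).as_matrix()
def onz(c,u,v,z):
    d=rot(c)@ray(c,u,v); o=np.array(c["xyz"],float)
    return o+d*(z-o[2])/d[2]
def pt(c,u,v):
    return np.array(c["xyz"])+rot(c)@ray(c,u,v)*c["z_map"][int(v),int(u)]
def save(c,n,crop=None,s=1):
    im=c["frame"][:,:,::-1]
    if crop: im=im[crop[1]:crop[3],crop[0]:crop[2]]
    cv2.imwrite("pics/"+n+".png",cv2.resize(im,None,fx=s,fy=s,interpolation=cv2.INTER_CUBIC))
E
python3 - <<'E'
from h import *
print(get_obs())
for n in("scene","top"):
    c=capture(n);save(c,n+"0");print({k:v for k,v in c.items() if k not in("frame","z_map")})
E
```

```text
pics
{'time': 0.0, 'joint_positions': array([-1.30498080e+00,  3.42730899e-01,  1.52499767e+00, -7.64606783e-06,
        1.27539843e+00, -1.45980774e-01]), 'dq': array([-0.00027923,  0.00028357,  0.00097598, -0.00037649, -0.00017692,
       -0.0004683 ]), 'tau': array([ 1.27474144e-03, -4.31235838e+01, -2.44222194e+01,  7.17946119e-02,
        5.58925141e-02, -1.27024468e-04]), 'tool_pos': array([ 210.05607429, -480.71085554,  226.04747048]), 'tcp_rot': array([3.00037704, 1.56926196, 1.84137924]), 'contact_force': array([ 0.32549714, -0.05345367, -0.73559423]), 'moment': array([-0.02847813,  0.02668295, -0.00374798]), 'grip_width': 91.97814532461864}
{'vertical_fov': 42.21133670453244, 'cx': 331.24999378084743, 'cy': 236.1221059264599, 'k1': -0.008208727130135011, 'xyz': array([-129.86280983,  469.99026339, 1195.98125174]), 'rotation': array([-2.44884612,  0.00323698, -2.13379932])}
{'vertical_fov': 49.19149062372105, 'cx': 321.41971959873763, 'cy': 236.77977438391133, 'k1': -0.0001470053665108891, 'xyz': array([ 469.23368599,  -10.45283781, 1259.93204446]), 'rotation': array([-3.00484791,  0.01294117, -1.5683484 ])}
```

View pics/scene0.png

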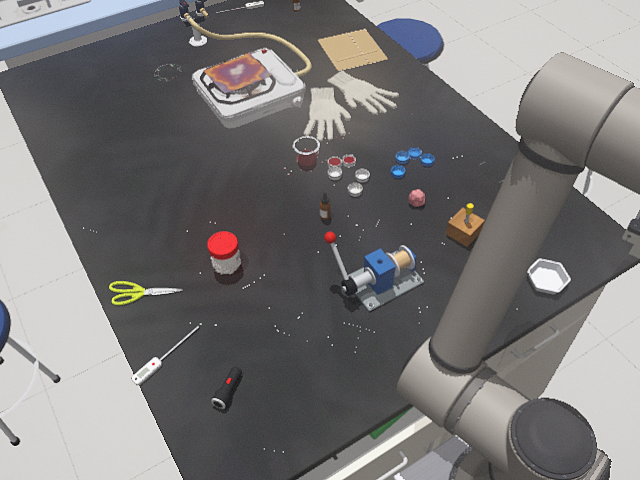

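View pics/top0.png

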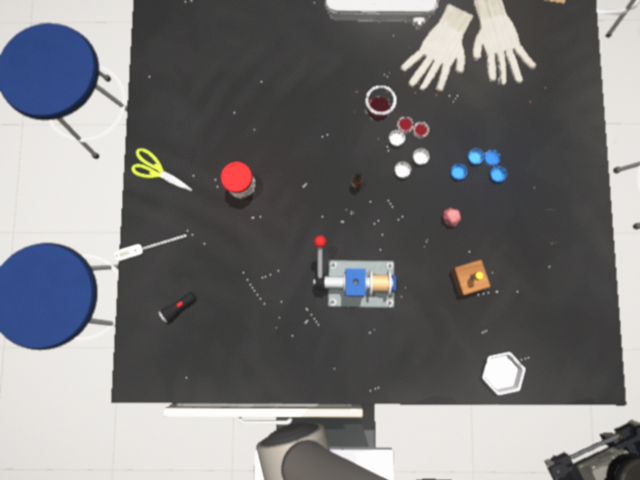

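The scene view shows the pin at (469,210), the bearing block at (380,268) and the red knob at (330,238). In the top view the pin head is at (479,275), the block at (355,282), the knob at (320,241), the bottle at (357,181) and the pink lump at (452,217). The winch's yaw looks close to 0, with the knob leaning towards +x. Next I'll measure these points.

```bash
cat > meas.py <<'E'
from h import *
def blob(c,lo,hi,box=None):
    hsv=cv2.cvtColor(c["frame"],cv2.COLOR_RGB2HSV)
    m=cv2.inRange(hsv,np.array(lo),np.array(hi))
    if box: b=np.zeros_like(m); b[box[1]:box[3],box[0]:box[2]]=1; m=m*b
    n,l,s,ce=cv2.connectedComponentsWithStats(m)
    i=1+np.argmax(s[1:,4]); return ce[i],s[i],l==i
def tri(ca,a,cb,b):
    oa,ob=np.array(ca["xyz"]),np.array(cb["xyz"]); da=rot(ca)@ray(ca,*a); db=rot(cb)@ray(cb,*b)
    da/=np.linalg.norm(da); db/=np.linalg.norm(db)
    A=np.array([da,-db]).T; t=np.linalg.lstsq(A,ob-oa,rcond=None)[0]
    p,q=oa+t[0]*da,ob+t[1]*db; return (p+q)/2,np.linalg.norm(p-q)
E
python3 - <<'E'
from meas import *
s=capture("scene");t=capture("top")
save(s,"s1",(310,180,510,320),4);save(t,"t1",(300,220,500,320),4)
for nm,lo,hi,bs,bt in [("pinhead",(22,120,90),(33,255,255),(440,190,500,230),(465,260,495,290)),
  ("knob",(0,170,90),(6,255,255),(315,220,345,250),(305,228,335,255)),
  ("block",(105,140,40),(125,255,255),(350,240,405,300),(340,262,370,302))]:
    a,sa,_=blob(s,lo,hi,bs);b,sb,_=blob(t,lo,hi,bt)
    print(nm,a,sa,b,sb,tri(s,a,t,b))
    print("  depth", pt(s,*a),pt(t,*b))
E
```

```text
pinhead [469.10958904 208.12328767] [466 203   8  12  73] [478.30769231 275.21153846] [474 272   9   7  52] (array([ 544.55443092, -343.29057843,   89.98750445]), np.float64(0.9968802866150748))
  depth [ 539.93529897 -336.97092187   97.98348889] [ 543.47032204 -340.23971224  102.11535495]
knob [329.57142857 236.54761905] [325 232  11  11  84] [319.81914894 240.84042553] [315 236  11  11  94] (array([614.83570989,   8.08534382, 138.64913072]), np.float64(0.5573266333981199))
  depth [612.70619599   9.72963564 141.94148724] [612.9901247    7.65656399 151.52908504]
block [379.21039604 261.52722772] [365 249  30  26 404] [354.950783   282.31767338] [346 269  19  27 447] (array([528.56740569, -69.17346381,  88.93812182]), np.float64(1.620344278372349))
  depth [536.03927871 -74.23379596  77.22831088] [529.24814894 -71.00348909  65.32341019]
```

```bash
ls pics
```

```text
s1.png
scene0.png
t1.png
top0.png
```

View pics/s1.png

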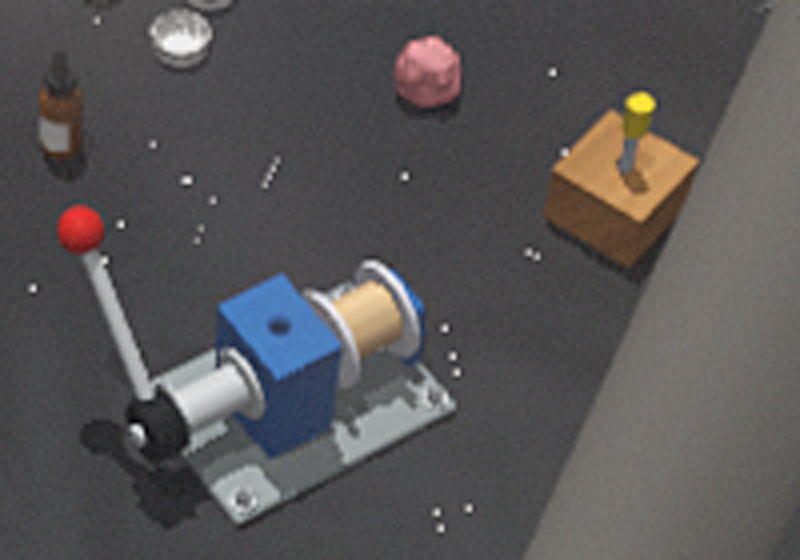

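View pics/t1.png

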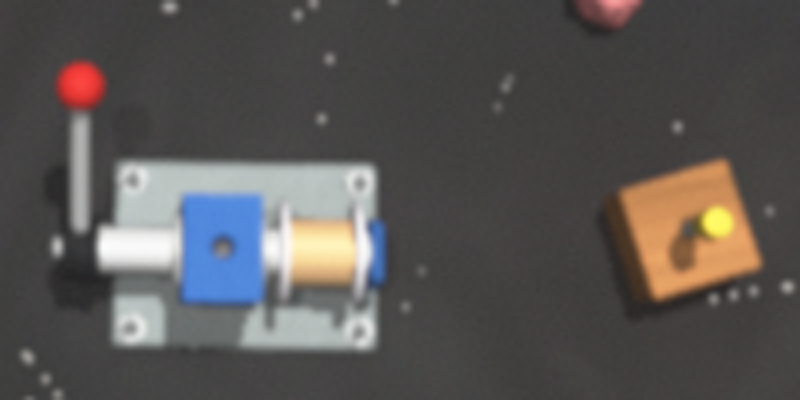

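The measured heights fit: head about 90, block top about 89, and a knob radius of about 123 from the shaft. Now I'll get the hole, the pin-head top and the winch yaw more precisely.

```bash
python3 - <<'E'
from meas import *
s=capture("scene");t=capture("top")
def hole(c,box):
    _,_,m=blob(c,(105,140,40),(125,255,255),box)
    m=m.astype(np.uint8)
    cs,_=cv2.findContours(m,cv2.RETR_EXTERNAL,cv2.CHAIN_APPROX_NONE)
    k=max(cs,key=cv2.contourArea); f=cv2.drawContours(np.zeros_like(m),[k],-1,1,-1)
    f=cv2.erode(f,np.ones((5,5)))
    g=c["frame"].max(2).astype(float); bl=np.median(g[(m>0)&(f>0)])
    w=np.where(f>0,np.clip(bl*0.8-g,0,None),0)
    n,l,st,ce=cv2.connectedComponentsWithStats((w>0).astype(np.uint8)); 
    print(st[1:],ce[1:],bl); 
    return w
for c,b,hb in((s,(350,240,405,300),(374,256,387,268)),(t,(340,262,370,302),(351,277,361,287))):
    hole(c,b)
    g=c["frame"].max(2).astype(float)[hb[1]:hb[3],hb[0]:hb[2]]; print(g.astype(int))
    w=np.clip(np.median(g)*.85-g,0,None); ys,xs=np.mgrid[hb[1]:hb[3],hb[0]:hb[2]]
    u,v=(w*xs).sum()/w.sum(),(w*ys).sum()/w.sum(); print(u,v,onz(c,u,v,88))
for (x,y) in((133,180),(360,182),(130,328),(360,331)):
    print("bolt",onz(t,300+x/4-.4,220+y/4-.4,10)[:2])
a,sa,m=blob(t,(22,120,90),(33,255,255),(465,260,495,290))
print("head top view",onz(t,*a,100)); 
v=t["frame"].max(2)[270:282,470:488];print(v)
v=s["frame"].max(2)[200:218,462:478];print(v)
r=R.from_euler('xyz',get_obs()["tcp_rot"]).as_matrix();print(r.round(3))
E
```

```text
[[377 259   6   5  21]] [[379.23809524 261.28571429]] 189.0
[[188 188 191 190 193 192 190 190 188 189 193 193 192]
 [190 187 188 190 193 192 191 187 187 188 189 189 194]
 [188 188 189 190 185 183 181 186 190 187 188 190 189]
 [188 190 189 181 162 151 157 172 185 191 189 187 184]
 [191 191 184 146 126 109 115 128 158 190 189 188 188]
 [190 189 180 112  72  82  82  91 137 185 189 187 187]
 [192 193 187 139  75  79  79  91 156 192 190 188 188]
 [189 192 191 181 147 128 130 146 179 194 190 190 189]
 [193 194 194 198 195 182 185 190 194 191 189 189 190]
 [192 191 194 193 193 194 196 191 187 188 188 188 187]
 [197 194 195 194 190 188 188 188 190 188 188 186 185]
 [197 197 191 191 191 189 190 191 192 189 190 187 186]]
379.30776775205965 261.3134562573559 [530.00401132 -69.52416692  88.        ]
[[353 279   6   5  25]] [[355.4  281.04]] 220.0
[[220 221 219 217 213 215 220 221 221 220]
 [220 218 208 194 186 188 202 214 219 220]
 [220 211 186 157 142 148 169 196 213 219]
 [217 200 160 125 112 117 137 176 207 219]
 [216 190 147 119 116 119 129 166 203 219]
 [216 193 154 134 133 133 139 171 207 
[... 1929 characters left out ...]
99  68  76  74  73  75]
 [203 200 193 147 106 117 118 117 116 116 107  78  78  76  76  76]
 [192 191 190 170 106 119 124 120 119 115 101  77  76  75  75  75]
 [187 184 179 153 107 120 125 127 122 116  87  75  78  76  79  76]
 [181 179 177 165 111 118 124 123 115 109  81  78  79  78  74  78]
 [177 179 187 182 120 121 123 115 115 139 157 113  74  74  73  75]
 [182 186 189 182 127 113 114 120 154 188 201 180 152 115  74  72]
 [182 186 189 178  91 105  93 134 194 200 198 200 204 186 158 115]
 [186 187 188 174  97 103 104 152 205 196 195 196 203 209 213 192]
 [187 189 190 165 102 102 109 159 195 192 197 201 203 203 211 212]]
[[-0.     0.916  0.4  ]
 [ 0.     0.4   -0.916]
 [-1.     0.    -0.   ]]
```

```bash
python3 - <<'E'
from meas import *
s=capture("scene");t=capture("top")
for c,b,th in((t,(474,269,487,280),225),(s,(464,201,476,210),195)):
    f=c["frame"][b[1]:b[3],b[0]:b[2]].astype(int)
    ys,xs=np.mgrid[b[1]:b[3],b[0]:b[2]]
    m=(f[:,:,0]>th)&(f[:,:,2]<110)
    print(m.sum(),xs[m].mean(),ys[m].mean(),onz(c,xs[m].mean(),ys[m].mean(),102))
print(get_obs()["tool_pos"])
# block top corners (orientation)
hsv=cv2.cvtColor(t["frame"],cv2.COLOR_RGB2HSV);m=cv2.inRange(hsv,np.array((8,90,130)),np.array((20,255,255)));m[:,:440]=0;m[:,505:]=0;m[:250]=0;m[310:]=0
k=max(cv2.findContours(m,0,2)[0],key=cv2.contourArea);r=cv2.minAreaRect(k);print(r,onz(t,*r[0],45))
E
```

```text
61 480.40983606557376 275.655737704918 [ 542.50922349 -344.83931371  102.        ]
23 469.7391304347826 205.3913043478261 [ 543.4463047  -341.02736497  102.        ]
[ 210.15271382 -481.07211857  226.6517686 ]
((472.2313232421875, 276.7402038574219), (29.11163902282715, 28.87302017211914), 72.6459732055664) [ 543.58619633 -342.41152764   45.        ]
```

```bash
cat > go.py <<'E'
import sys
from h import *
o=get_obs(); r=R.from_euler('xyz',o["tcp_rot"]).as_matrix()
tgt=np.array([float(a) for a in sys.argv[1:4]])
print("now",o["time"],o["tool_pos"].round(1),"F",o["contact_force"].round(1),"w",round(o["grip_width"],1))
print("shift cm",(r.T@(tgt-o["tool_pos"])/10).round(2))
if len(sys.argv)>4: # desired jaw yaw, pointing down
    y=float(sys.argv[4]); z=np.array([np.cos(y),np.sin(y),0]); x=np.array([0,0,-1.]); D=np.array([x,np.cross(z,x),z]).T
    print("turn",R.from_matrix(r.T@D).as_rotvec().round(3))
E
python3 go.py 543.3 -342.7 170 -1.159
```

```text
now 0.4 [ 210.2 -481.1  226.7] F [0.3 0.8 0.1] w 92.1
shift cm [ 5.66 36.07  0.66]
turn [ 0. -0.  0.]
```

```bash
python3 -m creep '[{"tx":5.6,"ty":36,"tz":0.7,"gripper":-0.2},{"tx":5.6,"ty":36,"tz":0.7,"gripper":-0.2},{"tx":5.6,"ty":36,"tz":0.7,"gripper":-0.2},{"tx":5.6,"ty":36,"tz":0.7,"gripper":-0.2},{"tx":5.6,"ty":36,"tz":0.7,"gripper":-0.2},{"tx":5.6,"ty":36,"tz":0.7,"gripper":-0.2},{"tx":5.6,"ty":36,"tz":0.7,"gripper":-0.2},{"tx":5.6,"ty":36,"tz":0.7,"gripper":-0.2}]'; python3 go.py 543.3 -342.7 120 -1.159
```

```text
now 0.4 [ 210.2 -481.1  226.7] F [0.3 0.8 0.1] w 92.1
shift cm [10.66 36.07  0.66]
turn [ 0. -0.  0.]validation failed for argument at $[0]...
```

```bash
python3 -m creep --help; python3 -m creep '[{"tx":1.0,"ty":4.0,"tz":0.1,"wx":0.0,"wy":0.0,"wz":0.0,"gripper":-0.2}]'; python3 go.py 543.3 -342.7 120 -1.159
```

```text
time: 0.48
tool_pos: [243.6, -469.5, 218.2]
tcp_rot: [-0.631, 1.566, -1.796]
contact_force: [1.4, -1.1, -0.9]
grip_width: 88.6
now 0.4833 [ 243.6 -469.5  218.2] F [ 1.4 -1.1 -0.9] w 88.6
shift cm [ 9.72 32.57  0.15]
turn [-0.006  0.004  0.003]invalid input: not JSON, or not a number
```

```bash
python3 -m creep '[{"tx":2,"ty":8,"tz":0.3,"wx":0,"wy":0,"wz":0,"gripper":-0.2},{"tx":4.6,"ty":32.3,"tz":0.4,"wx":0,"wy":0,"wz":0,"gripper":-0.2},{"tx":4.6,"ty":32.3,"tz":0.4,"wx":0,"wy":0,"wz":0,"gripper":-0.2},{"tx":4.6,"ty":32.3,"tz":0.4,"wx":0,"wy":0,"wz":0,"gripper":-0.2},{"tx":4.6,"ty":32.3,"tz":0.4,"wx":0,"wy":0,"wz":0,"gripper":-0.2},{"tx":4.6,"ty":32.3,"tz":0.4,"wx":0,"wy":0,"wz":0,"gripper":-0.2},{"tx":4.6,"ty":32.3,"tz":0.4,"wx":0,"wy":0,"wz":0,"gripper":-0.2},{"tx":4.6,"ty":32.3,"tz":0.4,"wx":0,"wy":0,"wz":0,"gripper":-0.2}]'; python3 go.py 543.3 -342.7 120 -1.159
```

```text
time: 1.15
tool_pos: [547.2, -338.6, 170.2]
tcp_rot: [1.957, 1.57, 0.799]
contact_force: [0.0, -0.7, -0.2]
grip_width: 55.5
now 1.15 [ 547.2 -338.6  170.2] F [ 0.  -0.7 -0.2] w 55.5
shift cm [ 5.02 -0.52  0.22]
turn [ 0.001 -0.    -0.   ]
```

```bash
python3 -m creep '[{"tx":3.5,"ty":-0.5,"tz":0.2,"wx":0,"wy":0,"wz":0,"gripper":-0.2},{"tx":5,"ty":-0.5,"tz":0.2,"wx":0,"wy":0,"wz":0,"gripper":-0.2},{"tx":5,"ty":-0.5,"tz":0.2,"wx":0,"wy":0,"wz":0,"gripper":-0.2}]'; python3 go.py 543.3 -342.7 72 -1.159
python3 - <<'E'
from h import *
s=capture("scene");save(s,"s2",(400,130,560,270),4)
E
```

```text
time: 1.4
tool_pos: [539.5, -342.2, 116.1]
tcp_rot: [-2.648, 1.563, 2.478]
contact_force: [-0.4, 0.2, -0.9]
grip_width: 55.2
now 1.4 [ 539.5 -342.2  116.1] F [-0.4  0.2 -0.9] w 55.2
shift cm [4.41 0.34 0.23]
turn [ 0.001 -0.007  0.004]
```

View pics/s2.png

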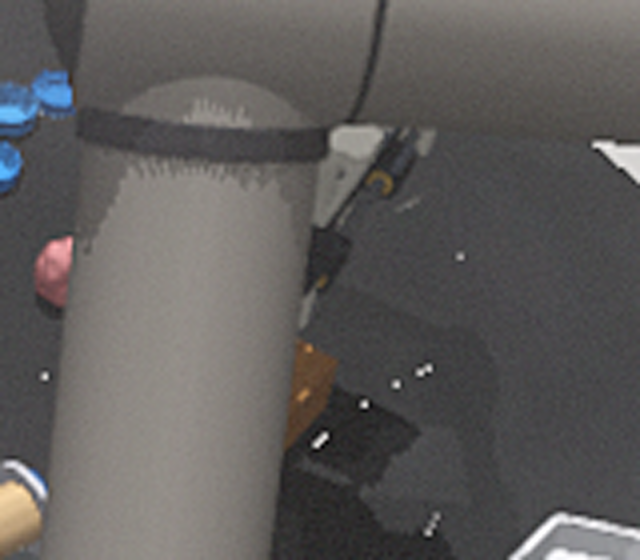

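The arm hides the pin here, so this picture only shows the fingers above the brown block. I'll let the arm settle and re-read the pose before descending.

```bash
python3 go.py 543.3 -342.7 72 -1.159; python3 -m creep '[{"tx":0,"ty":0,"tz":0,"wx":0,"wy":0,"wz":0,"gripper":-0.2},{"tx":0,"ty":0,"tz":0,"wx":0,"wy":0,"wz":0,"gripper":-0.2}]';python3 go.py 543.3 -342.7 72 -1.159;
```

```text
now 1.45 [ 540.2 -343.3  118.7] F [-0.4 -0.5  1.2] w 55.2
shift cm [4.67 0.31 0.09]
turn [ 0.    -0.004  0.002]
time: 1.62
tool_pos: [541.6, -345.2, 122.6]
tcp_rot: [0.474, 1.568, -0.685]
contact_force: [-0.5, -0.6, 0.6]
grip_width: 54.9
now 1.6167 [ 541.6 -345.2  122.6] F [-0.5 -0.6  0.6] w 54.9
shift cm [ 5.06  0.25 -0.17]
turn [-0.001  0.003 -0.001]
```

```bash
python3 -m creep '[{"tx":0.6,"ty":0.2,"tz":-0.1,"wx":0,"wy":0,"wz":0,"gripper":-0.2},{"tx":1.2,"ty":0.2,"tz":-0.1,"wx":0,"wy":0,"wz":0,"gripper":-0.2},{"tx":1.2,"ty":0.2,"tz":-0.1,"wx":0,"wy":0,"wz":0,"gripper":-0.2},{"tx":1.2,"ty":0.2,"tz":-0.1,"wx":0,"wy":0,"wz":0,"gripper":-0.2}]';python3 go.py 543.3 -342.7 72 -1.159;
```

```text
time: 1.95
tool_pos: [542.2, -342.4, 108.5]
tcp_rot: [-2.603, 1.57, 2.521]
contact_force: [-0.9, -0.4, -1.1]
grip_width: 55.4
now 1.95 [ 542.2 -342.4  108.5] F [-0.9 -0.4 -1.1] w 55.4
shift cm [3.65 0.09 0.07]
turn [-0.    -0.001  0.   ]
```

```bash
python3 -m creep '[{"tx":0.9,"ty":0.1,"tz":0,"wx":0,"wy":0,"wz":0,"gripper":-0.2},{"tx":1.8,"ty":0.1,"tz":0,"wx":0,"wy":0,"wz":0,"gripper":-0.2},{"tx":2.7,"ty":0.1,"tz":0,"wx":0,"wy":0,"wz":0,"gripper":-0.2},{"tx":3.4,"ty":0.1,"tz":0,"wx":0,"wy":0,"wz":0,"gripper":-0.2},{"tx":3.4,"ty":0.1,"tz":0,"wx":0,"wy":0,"wz":0,"gripper":-0.2},{"tx":3.4,"ty":0.1,"tz":0,"wx":0,"wy":0,"wz":0,"gripper":-0.2}]';python3 go.py 543.3 -342.7 72 -1.159;
```

```text
time: 2.45
tool_pos: [543.1, -341.9, 73.8]
tcp_rot: [-2.617, 1.569, 2.507]
contact_force: [0.6, 0.3, 0.5]
grip_width: 55.2
now 2.45 [ 543.1 -341.9   73.8] F [0.6 0.3 0.5] w 55.2
shift cm [ 0.18 -0.01  0.08]
turn [ 0.    -0.001  0.001]
```

```bash
python3 -m creep '[{"tx":0,"ty":0,"tz":0,"wx":0,"wy":0,"wz":0,"gripper":1},{"tx":0,"ty":0,"tz":0,"wx":0,"wy":0,"wz":0,"gripper":1},{"tx":0,"ty":0,"tz":0,"wx":0,"wy":0,"wz":0,"gripper":1},{"tx":0,"ty":0,"tz":0,"wx":0,"wy":0,"wz":0,"gripper":1},{"tx":0,"ty":0,"tz":0,"wx":0,"wy":0,"wz":0,"gripper":1},{"tx":0,"ty":0,"tz":0,"wx":0,"wy":0,"wz":0,"gripper":1},{"tx":0,"ty":0,"tz":0,"wx":0,"wy":0,"wz":0,"gripper":1},{"tx":0,"ty":0,"tz":0,"wx":0,"wy":0,"wz":0,"gripper":1}]';python3 go.py 543.3 -342.7 115 -1.159;
```

```text
time: 3.12
tool_pos: [543.5, -342.2, 74.9]
tcp_rot: [0.198, 1.57, -0.96]
contact_force: [-0.3, 0.3, 0.2]
grip_width: 15.2
now 3.1167 [ 543.5 -342.2   74.9] F [-0.3  0.3  0.2] w 15.2
shift cm [-4.01 -0.03  0.04]
turn [ 0.  0. -0.]
```

The grip closed at 15.2 mm, about the head's diameter, with TCP z at 74.9, so the tip is 65 mm below the TCP. Now I'll lift.

```bash
python3 -m creep '[{"tx":-2,"ty":0,"tz":0,"wx":0,"wy":0,"wz":0,"gripper":1},{"tx":-4.5,"ty":0,"tz":0,"wx":0,"wy":0,"wz":0,"gripper":1},{"tx":-7.5,"ty":0,"tz":0,"wx":0,"wy":0,"wz":0,"gripper":1},{"tx":-10.5,"ty":0,"tz":0,"wx":0,"wy":0,"wz":0,"gripper":1},{"tx":-11,"ty":0,"tz":0,"wx":0,"wy":0,"wz":0,"gripper":1}]';python3 go.py 530.6 -70.1 185 -1.159
python3 - <<'E'
from h import *
s=capture("top");save(s,"t3",(400,180,560,330),4)
E
```

```text
time: 3.53
tool_pos: [545.3, -343.5, 190.7]
tcp_rot: [0.481, 1.562, -0.678]
contact_force: [0.6, -0.5, 0.2]
grip_width: 15.2
now 3.5333 [ 545.3 -343.5  190.7] F [ 0.6 -0.5  0.2] w 15.2
shift cm [  0.4    9.6  -25.65]
turn [ 0.     0.008 -0.004]
```

View pics/t3.png

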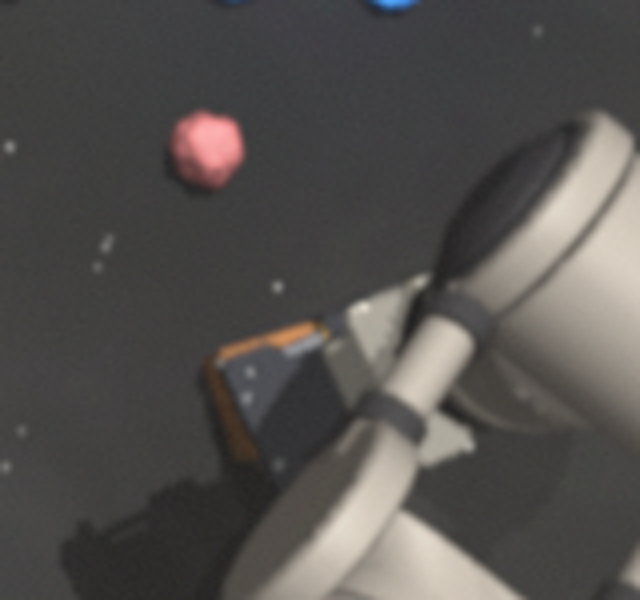

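The gripper covers the pin from above, and the pink lump is untouched. I'll carry the pin over the winch and look from the scene camera.

```bash
python3 -m creep '[{"tx":0.2,"ty":1.1,"tz":-3,"wx":0,"wy":0,"wz":0,"gripper":1},{"tx":0.4,"ty":2.6,"tz":-7,"wx":0,"wy":0,"wz":0,"gripper":1},{"tx":0.4,"ty":4.1,"tz":-11,"wx":0,"wy":0,"wz":0,"gripper":1},{"tx":0.4,"ty":5.6,"tz":-15,"wx":0,"wy":0,"wz":0,"gripper":1},{"tx":0.4,"ty":7.1,"tz":-19,"wx":0,"wy":0,"wz":0,"gripper":1},{"tx":0.4,"ty":8.4,"tz":-22.5,"wx":0,"wy":0,"wz":0,"gripper":1},{"tx":0.4,"ty":9.4,"tz":-25,"wx":0,"wy":0,"wz":0,"gripper":1},{"tx":0.4,"ty":9.6,"tz":-25.6,"wx":0,"wy":0,"wz":0,"gripper":1}]'; python3 -m creep '[{"tx":0,"ty":0,"tz":0,"wx":0,"wy":0,"wz":0,"gripper":1},{"tx":0,"ty":0,"tz":0,"wx":0,"wy":0,"wz":0,"gripper":1},{"tx":0,"ty":0,"tz":0,"wx":0,"wy":0,"wz":0,"gripper":1},{"tx":0,"ty":0,"tz":0,"wx":0,"wy":0,"wz":0,"gripper":1}]'; python3 go.py 530.6 -70.1 157 -1.159
python3 - <<'E'
from h import *
s=capture("scene");save(s,"s4",(310,160,470,310),4)
s=capture("top");save(s,"t4",(270,220,430,340),4)
E
```

```text
time: 4.25
tool_pos: [527.5, -64.6, 179.5]
tcp_rot: [-2.629, 1.567, 2.499]
contact_force: [-0.4, 0.2, -0.6]
grip_width: 15.3
time: 4.58
tool_pos: [528.9, -70.6, 180.3]
tcp_rot: [-1.525, 1.57, -2.686]
contact_force: [0.4, 0.3, -0.7]
grip_width: 15.3
now 4.5833 [528.9 -70.6 180.3] F [ 0.4  0.3 -0.7] w 15.3
shift cm [2.33 0.17 0.03]
turn [-0.002  0.     0.001]
```

View pics/s4.png

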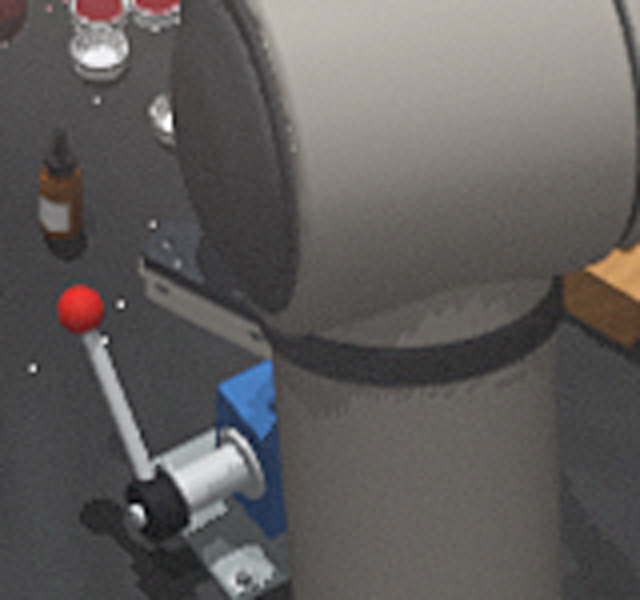

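View pics/t4.png

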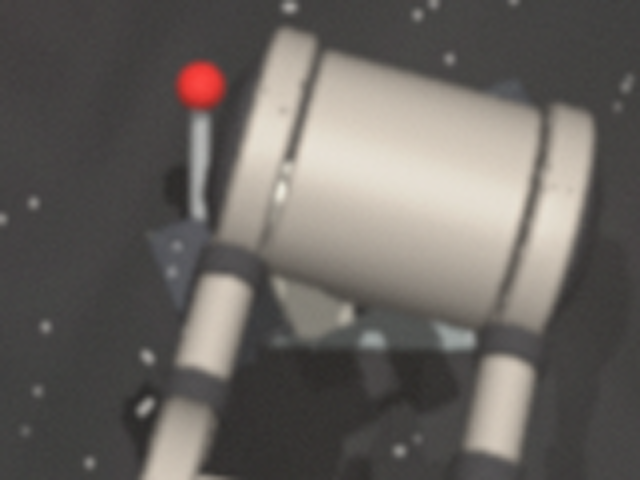

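Both views are blocked by the arm, so the insertion goes by dead reckoning and force. The knob at (200,85) in the top crop and the bottle are clear of the gripper.

```bash
python3 -m creep '[{"tx":0.7,"ty":0.17,"tz":0,"wx":0,"wy":0,"wz":0,"gripper":1},{"tx":1.5,"ty":0.17,"tz":0,"wx":0,"wy":0,"wz":0,"gripper":1},{"tx":2.2,"ty":0.17,"tz":0,"wx":0,"wy":0,"wz":0,"gripper":1},{"tx":2.2,"ty":0.17,"tz":0,"wx":0,"wy":0,"wz":0,"gripper":1},{"tx":2.2,"ty":0.17,"tz":0,"wx":0,"wy":0,"wz":0,"gripper":1},{"tx":2.2,"ty":0.17,"tz":0,"wx":0,"wy":0,"wz":0,"gripper":1}]';python3 go.py 530.6 -70.1 147 -1.159
```

```text
time: 5.18
tool_pos: [530.5, -68.4, 158.6]
tcp_rot: [-1.407, 1.571, -2.566]
contact_force: [0.7, -1.1, -0.9]
grip_width: 15.2
now 5.1833 [530.5 -68.4 158.6] F [ 0.7 -1.1 -0.9] w 15.2
shift cm [ 1.16 -0.06  0.16]
turn [0. 0. 0.]
```

```bash
python3 -m creep '[{"tx":0.2,"ty":-0.05,"tz":0.12,"wx":0,"wy":0,"wz":0,"gripper":1},{"tx":0.5,"ty":-0.05,"tz":0.12,"wx":0,"wy":0,"wz":0,"gripper":1},{"tx":0.8,"ty":-0.05,"tz":0.12,"wx":0,"wy":0,"wz":0,"gripper":1},{"tx":1.0,"ty":-0.05,"tz":0.12,"wx":0,"wy":0,"wz":0,"gripper":1},{"tx":1.0,"ty":-0.05,"tz":0.12,"wx":0,"wy":0,"wz":0,"gripper":1}]';python3 go.py 530.6 -70.1 129 -1.159
```

```text
time: 5.6
tool_pos: [530.1, -69.7, 148.1]
tcp_rot: [-2.172, 1.57, 2.952]
contact_force: [0.1, 0.3, -0.6]
grip_width: 15.1
now 5.6 [530.1 -69.7 148.1] F [ 0.1  0.3 -0.6] w 15.1
shift cm [1.91 0.03 0.06]
turn [-0.    -0.001  0.001]
```

The tip is 5 mm below the mouth with no force. I'll continue down.

```bash
python3 -m creep '[{"tx":0.3,"ty":0.03,"tz":0,"wx":0,"wy":0,"wz":0,"gripper":1},{"tx":0.6,"ty":0.03,"tz":0,"wx":0,"wy":0,"wz":0,"gripper":1},{"tx":0.9,"ty":0.03,"tz":0,"wx":0,"wy":0,"wz":0,"gripper":1},{"tx":1.2,"ty":0.03,"tz":0,"wx":0,"wy":0,"wz":0,"gripper":1},{"tx":1.2,"ty":0.03,"tz":0,"wx":0,"wy":0,"wz":0,"gripper":1}]';python3 go.py 530.6 -70.1 129 -1.159
```

```text
time: 6.02
tool_pos: [530.4, -69.6, 135.9]
tcp_rot: [-2.115, 1.57, 3.009]
contact_force: [-0.8, 0.3, -1.1]
grip_width: 15.5
now 6.0167 [530.4 -69.6 135.9] F [-0.8  0.3 -1.1] w 15.5
shift cm [ 0.69 -0.    0.05]
turn [-0.    -0.001  0.001]
```

```bash
python3 -m creep '[{"tx":0.3,"ty":0,"tz":0,"wx":0,"wy":0,"wz":0,"gripper":1},{"tx":0.6,"ty":0,"tz":0,"wx":0,"wy":0,"wz":0,"gripper":1},{"tx":0.6,"ty":0,"tz":0,"wx":0,"wy":0,"wz":0,"gripper":1},{"tx":0.6,"ty":0,"tz":0,"wx":0,"wy":0,"wz":0,"gripper":1}]';python3 go.py 530.6 -70.1 129 -1.159
```

```text
time: 6.35
tool_pos: [530.6, -69.5, 130.5]
tcp_rot: [-2.256, 1.57, 2.868]
contact_force: [-1.0, 0.4, -1.3]
grip_width: 15.1
now 6.35 [530.6 -69.5 130.5] F [-1.   0.4 -1.3] w 15.1
shift cm [ 0.15 -0.03  0.05]
turn [ 0. -0.  0.]
```

The tip is about 2 mm above the shaft. I'll release it and retreat upwards.

```bash
python3 -m creep '[{"tx":0,"ty":0,"tz":0,"wx":0,"wy":0,"wz":0,"gripper":0.1},{"tx":0,"ty":0,"tz":0,"wx":0,"wy":0,"wz":0,"gripper":0.1},{"tx":0,"ty":0,"tz":0,"wx":0,"wy":0,"wz":0,"gripper":0.1},{"tx":0,"ty":0,"tz":0,"wx":0,"wy":0,"wz":0,"gripper":0.1},{"tx":-1,"ty":0,"tz":0,"wx":0,"wy":0,"wz":0,"gripper":0.1},{"tx":-3,"ty":0,"tz":0,"wx":0,"wy":0,"wz":0,"gripper":0.1},{"tx":-5.5,"ty":0,"tz":0,"wx":0,"wy":0,"wz":0,"gripper":0.1},{"tx":-7,"ty":0,"tz":0,"wx":0,"wy":0,"wz":0,"gripper":0.1}]';python3 go.py 615 9 200 0
```

```text
time: 7.02
tool_pos: [531.5, -69.8, 203.7]
tcp_rot: [0.877, 1.568, -0.282]
contact_force: [0.4, -0.4, 0.3]
grip_width: 41.3
now 7.0167 [531.5 -69.8 203.7] F [ 0.4 -0.4  0.3] w 41.3
shift cm [ 0.39 10.8  -3.88]
turn [-1.159e+00  3.000e-03 -1.000e-03]
```

```bash
python3 -m creep '[{"tx":0.3,"ty":1.5,"tz":-0.5,"wx":-0.12,"wy":0,"wz":0,"gripper":0.1},{"tx":0.3,"ty":3,"tz":-1,"wx":-0.24,"wy":0,"wz":0,"gripper":0.1},{"tx":0.3,"ty":4.5,"tz":-1.6,"wx":-0.36,"wy":0,"wz":0,"gripper":0.1},{"tx":0.3,"ty":6,"tz":-2.2,"wx":-0.48,"wy":0,"wz":0,"gripper":0.1},{"tx":0.3,"ty":7.5,"tz":-2.7,"wx":-0.6,"wy":0,"wz":0,"gripper":0.1},{"tx":0.3,"ty":9,"tz":-3.2,"wx":-0.72,"wy":0,"wz":0,"gripper":0.1},{"tx":0.3,"ty":10.2,"tz":-3.6,"wx":-0.84,"wy":0,"wz":0,"gripper":0.1},{"tx":0.3,"ty":10.8,"tz":-3.8,"wx":-0.96,"wy":0,"wz":0,"gripper":0.1}]';python3 go.py 614.5 9 165 0
python3 - <<'E'
from h import *
s=capture("scene");save(s,"s5",(310,160,470,310),4)
s=capture("top");save(s,"t5",(270,220,430,340),4)
E
```

```text
time: 7.68
tool_pos: [615.5, 9.6, 198.5]
tcp_rot: [0.353, 1.57, 0.161]
contact_force: [-0.3, 0.4, -0.1]
grip_width: 41.2
now 7.6833 [615.5   9.6 198.5] F [-0.3  0.4 -0.1] w 41.2
shift cm [ 3.35 -0.08 -0.09]
turn [-0.192  0.001 -0.   ]
```

View pics/s5.png

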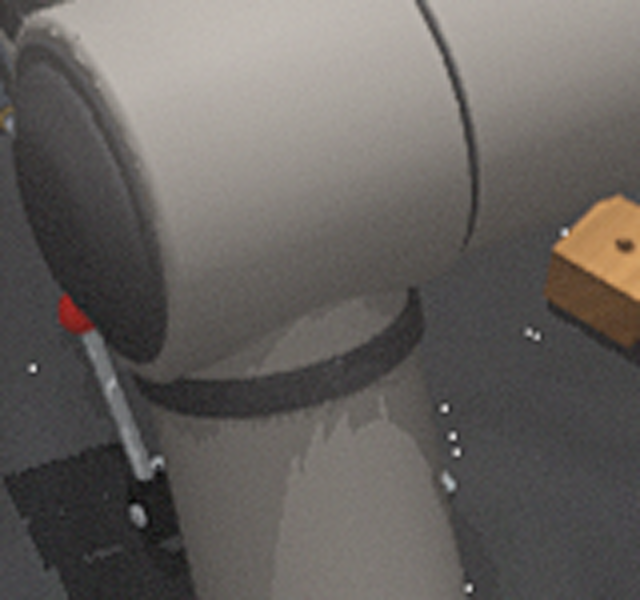

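View pics/t5.png

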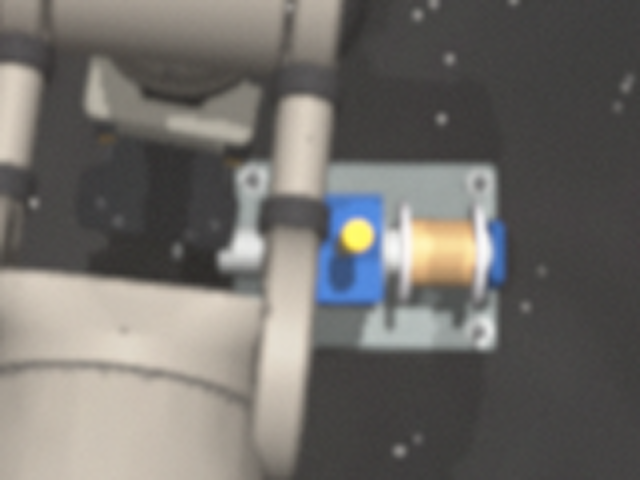

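The pin stands in the guide hole, with its head at (358,235) in the top crop. The top camera's depth can watch the pin height. Now I'll finish the turn and lower the half-open fingers round the knob.

```bash
python3 -m creep '[{"tx":0.5,"ty":0,"tz":-0.1,"wx":-0.1,"wy":0,"wz":0,"gripper":0.1},{"tx":2,"ty":0,"tz":-0.1,"wx":-0.19,"wy":0,"wz":0,"gripper":0.1},{"tx":3.5,"ty":0,"tz":-0.1,"wx":-0.19,"wy":0,"wz":0,"gripper":0.1},{"tx":3.5,"ty":0,"tz":-0.1,"wx":-0.19,"wy":0,"wz":0,"gripper":0.1},{"tx":3.5,"ty":0,"tz":-0.1,"wx":-0.19,"wy":0,"wz":0,"gripper":0.1}]';python3 go.py 614.5 9 135 0
cat > pin.py <<'E'
from meas import *
t=capture("top")
try:
    a,sa,m=blob(t,(22,120,90),(33,255,255),(345,265,375,295))
    ys,xs=np.where(m); z=[pt(t,u,v)[2] for u,v in zip(xs,ys)]
    print("pin head px",a.round(1),sa[4],"z med",np.median(z).round(1),"max",np.percentile(z,90).round(1))
except Exception as e: print("no head",e)
o=get_obs();print(o["time"],"F",o["contact_force"].round(1),o["tool_pos"].round(1))
E
python3 pin.py
```

```text
time: 8.2
tool_pos: [613.0, 8.3, 162.7]
tcp_rot: [-3.12, 1.569, -3.133]
contact_force: [0.4, -0.3, 0.3]
grip_width: 41.1
now 8.2 [613.    8.3 162.7] F [ 0.4 -0.3  0.3] w 41.1
shift cm [2.77 0.07 0.16]
turn [-0.013 -0.001  0.   ]
pin head px [358.5 279. ] 36 z med 154.4 max 157.9
8.25 F [ 0.6 -0.  -0.1] [613.6   8.3 163.6]
```

The pin head reads 155 mm, which matches resting on the shaft. Tool z is now world +x and tool y is world +y.

```bash
python3 -m creep '[{"tx":1,"ty":0.1,"tz":0.1,"wx":0,"wy":0,"wz":0,"gripper":0.1},{"tx":2,"ty":0.1,"tz":0.1,"wx":0,"wy":0,"wz":0,"gripper":0.1},{"tx":2.8,"ty":0.1,"tz":0.1,"wx":0,"wy":0,"wz":0,"gripper":0.1},{"tx":2.8,"ty":0.1,"tz":0.1,"wx":0,"wy":0,"wz":0,"gripper":0.1},{"tx":2.8,"ty":0.1,"tz":0.1,"wx":0,"wy":0,"wz":0,"gripper":0.1}]';python3 pin.py
python3 - <<'E'
from h import *
s=capture("scene");save(s,"s6",(290,140,450,290),4)
s=capture("top");save(s,"t6",(270,220,430,340),4)
E
```

```text
time: 8.67
tool_pos: [614.1, 9.7, 133.9]
tcp_rot: [3.103, 1.569, 3.093]
contact_force: [-0.1, -0.7, -0.7]
grip_width: 41.5
pin head px [358.5 279. ] 36 z med 154.0 max 156.8
8.7167 F [-0.4  0.   0.5] [614.5   9.7 134.5]
```

View pics/s6.png

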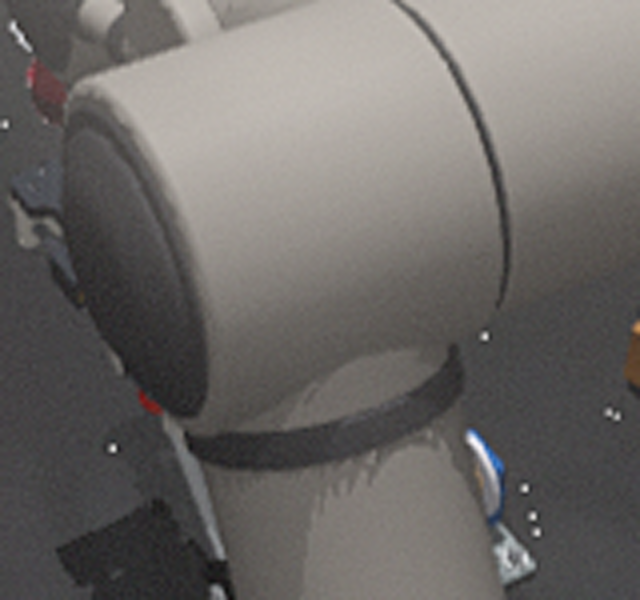

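The fingers cage the knob, and the head is still at 154. First I'll swing briskly to about 0.35 rad, outside the possible window, then slowly.

```bash
python3 -m creep '[{"tx":-0.1,"ty":0,"tz":-0.6,"wx":0,"wy":0,"wz":0,"gripper":0.1},{"tx":-0.5,"ty":0,"tz":-1.2,"wx":0,"wy":0,"wz":0,"gripper":0.1},{"tx":-0.9,"ty":0,"tz":-1.9,"wx":0,"wy":0,"wz":0,"gripper":0.1},{"tx":-1.3,"ty":0,"tz":-2.6,"wx":0,"wy":0,"wz":0,"gripper":0.1},{"tx":-1.8,"ty":0,"tz":-3.4,"wx":0,"wy":0,"wz":0,"gripper":0.1},{"tx":-2.1,"ty":0,"tz":-4.1,"wx":0,"wy":0,"wz":0,"gripper":0.1},{"tx":-2.4,"ty":0,"tz":-4.7,"wx":0,"wy":0,"wz":0,"gripper":0.1},{"tx":-2.5,"ty":0,"tz":-5,"wx":0,"wy":0,"wz":0,"gripper":0.1}]';python3 pin.py
python3 - <<'E'
from h import *
s=capture("scene");save(s,"s7",(290,140,450,290),4)
E
```

```text
time: 9.48
tool_pos: [566.8, 10.1, 163.7]
tcp_rot: [-0.064, 1.561, -0.073]
contact_force: [3.6, -0.4, 4.4]
grip_width: 41.2
pin head px [357.8 276.8] 39 z med 154.4 max 156.7
9.5333 F [2.4 0.1 2.2] [565.6  10.1 163. ]
```

View pics/s7.png

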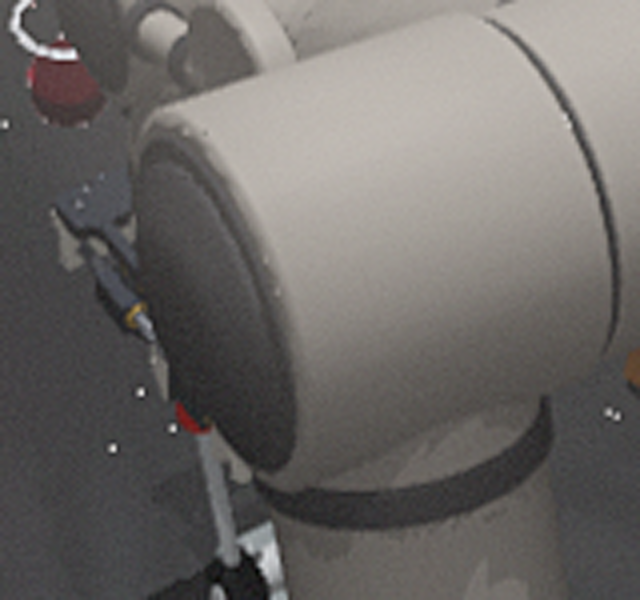

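```bash
python3 -m creep '[{"tx":0.2,"ty":0,"tz":-0.2,"wx":0,"wy":0,"wz":0,"gripper":0.1},{"tx":0.2,"ty":0,"tz":-0.4,"wx":0,"wy":0,"wz":0,"gripper":0.1},{"tx":0.2,"ty":0,"tz":-0.7,"wx":0,"wy":0,"wz":0,"gripper":0.1},{"tx":0.2,"ty":0,"tz":-1.0,"wx":0,"wy":0,"wz":0,"gripper":0.1},{"tx":0.2,"ty":0,"tz":-1.2,"wx":0,"wy":0,"wz":0,"gripper":0.1},{"tx":0.2,"ty":0,"tz":-1.2,"wx":0,"wy":0,"wz":0,"gripper":0.1}]';python3 pin.py
```

```text
time: 10.08
tool_pos: [551.7, 10.2, 157.4]
tcp_rot: [-3.138, 1.569, 3.136]
contact_force: [0.5, 0.7, -0.4]
grip_width: 41.5
pin head px [357.7 276.8] 35 z med 154.3 max 483.1
10.1333 F [ 0.7 -1.4 -0.6] [551.7  10.2 157.3]
```

```bash
python3 -m creep '[{"tx":-0.1,"ty":0,"tz":-0.2,"wx":0,"wy":0,"wz":0,"gripper":0.1},{"tx":-0.2,"ty":0,"tz":-0.4,"wx":0,"wy":0,"wz":0,"gripper":0.1},{"tx":-0.3,"ty":0,"tz":-0.6,"wx":0,"wy":0,"wz":0,"gripper":0.1},{"tx":-0.4,"ty":0,"tz":-0.8,"wx":0,"wy":0,"wz":0,"gripper":0.1},{"tx":-0.4,"ty":0,"tz":-1.0,"wx":0,"wy":0,"wz":0,"gripper":0.1},{"tx":-0.4,"ty":0,"tz":-1.0,"wx":0,"wy":0,"wz":0,"gripper":0.1}]';python3 pin.py
python3 - <<'E'
from h import *
s=capture("top");save(s,"t8",(270,220,430,340),4)
E
```

```text
time: 10.63
tool_pos: [542.4, 10.3, 162.0]
tcp_rot: [-0.278, 1.57, -0.287]
contact_force: [0.3, 0.2, 0.4]
grip_width: 41.2
pin head px [359.4 276.8] 5 z med 488.5 max 495.5
10.6833 F [ 0.3 -0.2  0.4] [542.4  10.3 161.9]
```

View pics/t8.png

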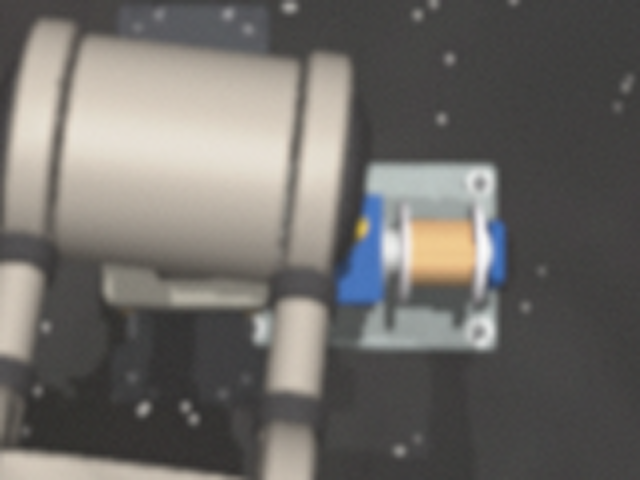

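The arm's wrist is starting to cover the head, which is just visible at (362,228). From here I'll rely on force steps, plus the camera when the view clears.

```bash
python3 -m creep '[{"tx":-0.1,"ty":0,"tz":-0.2,"wx":0,"wy":0,"wz":0,"gripper":0.1},{"tx":-0.2,"ty":0,"tz":-0.4,"wx":0,"wy":0,"wz":0,"gripper":0.1},{"tx":-0.2,"ty":0,"tz":-0.6,"wx":0,"wy":0,"wz":0,"gripper":0.1},{"tx":-0.2,"ty":0,"tz":-0.8,"wx":0,"wy":0,"wz":0,"gripper":0.1},{"tx":-0.2,"ty":0,"tz":-1.0,"wx":0,"wy":0,"wz":0,"gripper":0.1},{"tx":-0.2,"ty":0,"tz":-1.0,"wx":0,"wy":0,"wz":0,"gripper":0.1}]';python3 pin.py
```

```text
time: 11.23
tool_pos: [532.3, 10.4, 163.9]
tcp_rot: [-0.536, 1.571, -0.545]
contact_force: [0.5, 0.3, 0.3]
grip_width: 41.5
no head attempt to get argmax of an empty sequence
11.2833 F [0.6 0.8 0.9] [532.3  10.4 163.8]
```

```bash
python3 -m creep '[{"tx":0,"ty":0,"tz":-0.2,"wx":0,"wy":0,"wz":0,"gripper":0.1},{"tx":0,"ty":0,"tz":-0.4,"wx":0,"wy":0,"wz":0,"gripper":0.1},{"tx":0,"ty":0,"tz":-0.6,"wx":0,"wy":0,"wz":0,"gripper":0.1},{"tx":0,"ty":0,"tz":-0.8,"wx":0,"wy":0,"wz":0,"gripper":0.1},{"tx":0,"ty":0,"tz":-1.0,"wx":0,"wy":0,"wz":0,"gripper":0.1},{"tx":0,"ty":0,"tz":-1.0,"wx":0,"wy":0,"wz":0,"gripper":0.1}]';python3 pin.py
python3 - <<'E'
from h import *
s=capture("top");save(s,"t9",(270,220,430,340),4)
s=capture("scene");save(s,"s9",(290,140,450,290),4)
E
```

```text
time: 11.78
tool_pos: [522.0, 10.5, 163.7]
tcp_rot: [-3.008, 1.57, -3.018]
contact_force: [0.2, -0.5, 0.8]
grip_width: 41.2
no head attempt to get argmax of an empty sequence
11.8333 F [ 0.5  0.3 -0.1] [522.1  10.5 163.6]
```

View pics/t9.png

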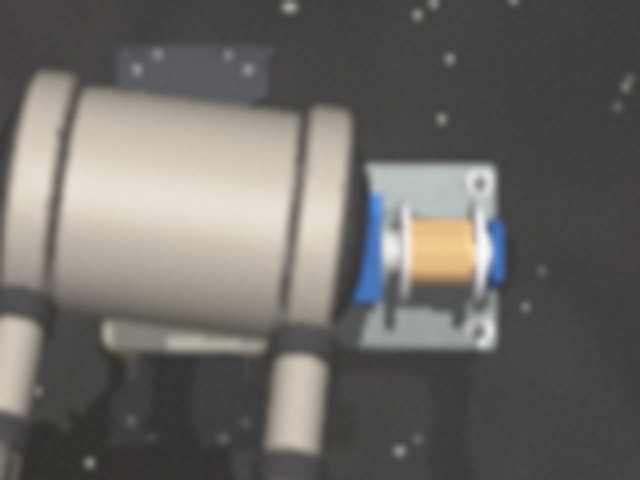

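View pics/s9.png

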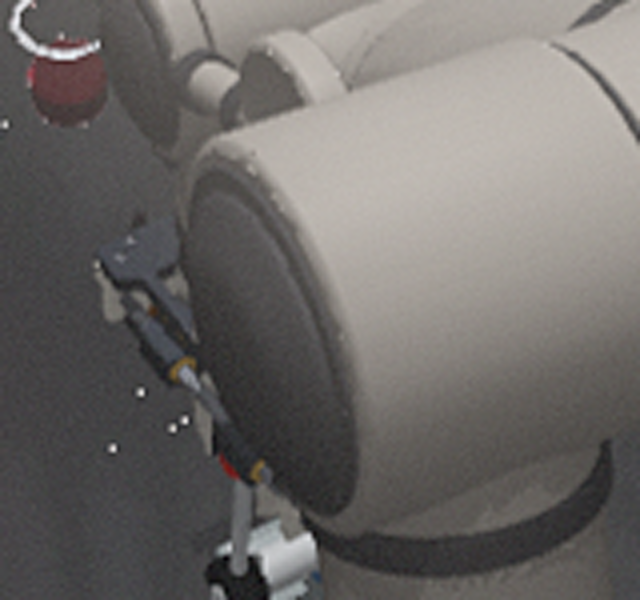

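The lever is now near upright and follows the fingers, with its knob at (230,468) in the scene crop. The pin is hidden, so I'll continue by force.

```bash
python3 -m creep '[{"tx":0,"ty":0,"tz":-0.2,"wx":0,"wy":0,"wz":0,"gripper":0.1},{"tx":0,"ty":0,"tz":-0.4,"wx":0,"wy":0,"wz":0,"gripper":0.1},{"tx":0,"ty":0,"tz":-0.6,"wx":0,"wy":0,"wz":0,"gripper":0.1},{"tx":0,"ty":0,"tz":-0.8,"wx":0,"wy":0,"wz":0,"gripper":0.1},{"tx":0,"ty":0,"tz":-1.0,"wx":0,"wy":0,"wz":0,"gripper":0.1},{"tx":0,"ty":0,"tz":-1.0,"wx":0,"wy":0,"wz":0,"gripper":0.1}]';python3 pin.py
```

```text
time: 12.43
tool_pos: [512.1, 10.6, 163.7]
tcp_rot: [-2.774, 1.571, -2.783]
contact_force: [1.2, 1.1, 0.1]
grip_width: 41.5
no head attempt to get argmax of an empty sequence
12.4833 F [-0.7  0.3  1.1] [512.1  10.6 163.7]
```

```bash
python3 -m creep '[{"tx":0,"ty":-0.1,"tz":-0.2,"wx":0,"wy":0,"wz":0,"gripper":0.1},{"tx":0,"ty":-0.1,"tz":-0.4,"wx":0,"wy":0,"wz":0,"gripper":0.1},{"tx":0.1,"ty":-0.1,"tz":-0.6,"wx":0,"wy":0,"wz":0,"gripper":0.1},{"tx":0.1,"ty":-0.1,"tz":-0.8,"wx":0,"wy":0,"wz":0,"gripper":0.1},{"tx":0.1,"ty":-0.1,"tz":-1.0,"wx":0,"wy":0,"wz":0,"gripper":0.1},{"tx":0.1,"ty":-0.1,"tz":-1.0,"wx":0,"wy":0,"wz":0,"gripper":0.1}]';python3 pin.py
```

```text
time: 12.98
tool_pos: [501.9, 9.6, 162.5]
tcp_rot: [-2.947, 1.57, -2.956]
contact_force: [0.5, 0.2, -0.2]
grip_width: 41.5
no head attempt to get argmax of an empty sequence
13.0333 F [-0.2  0.   0.1] [502.    9.6 162.6]
```

```bash
python3 -m creep '[{"tx":0,"ty":0,"tz":-0.2,"wx":0,"wy":0,"wz":0,"gripper":0.1},{"tx":0.1,"ty":0,"tz":-0.4,"wx":0,"wy":0,"wz":0,"gripper":0.1},{"tx":0.1,"ty":0,"tz":-0.6,"wx":0,"wy":0,"wz":0,"gripper":0.1},{"tx":0.2,"ty":0,"tz":-0.8,"wx":0,"wy":0,"wz":0,"gripper":0.1},{"tx":0.2,"ty":0,"tz":-1.0,"wx":0,"wy":0,"wz":0,"gripper":0.1},{"tx":0.2,"ty":0,"tz":-1.0,"wx":0,"wy":0,"wz":0,"gripper":0.1}]';python3 pin.py
python3 - <<'E'
from h import *
s=capture("top");save(s,"t10",(270,220,430,340),4)
s=capture("scene");save(s,"s10",(290,140,450,290),4)
E
```

```text
time: 13.53
tool_pos: [492.0, 9.8, 160.6]
tcp_rot: [-3.016, 1.57, -3.025]
contact_force: [0.1, 1.0, -0.9]
grip_width: 41.0
no head attempt to get argmax of an empty sequence
13.5833 F [ 1.  -1.4  0.1] [492.1   9.8 160.6]
```

View pics/t10.png

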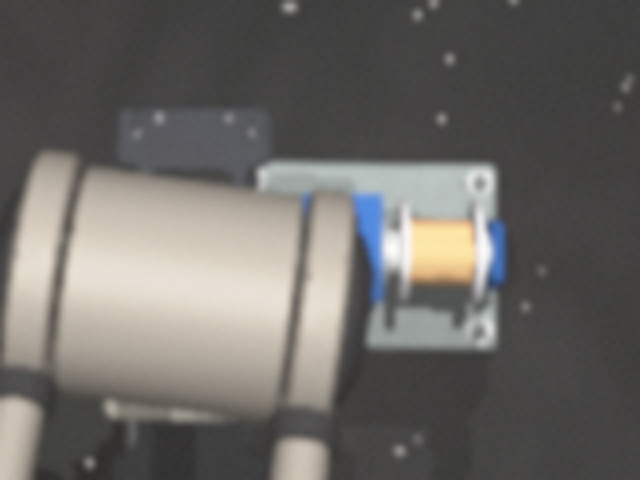

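View pics/s10.png

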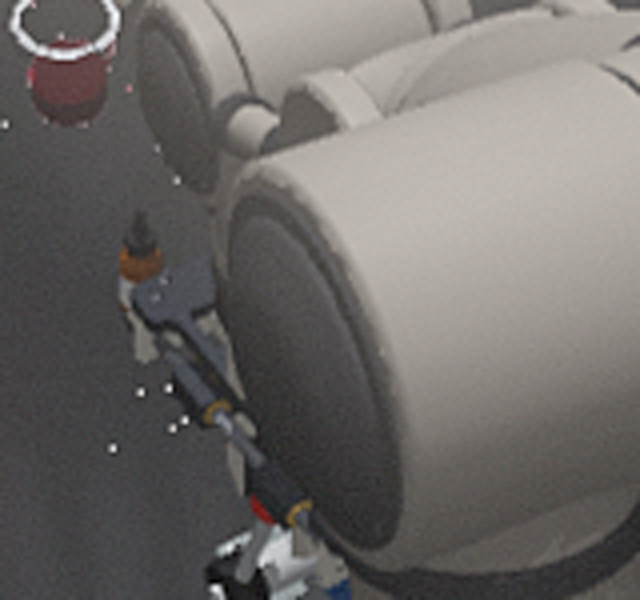

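The lever still follows, now leaning to -x, with no blocking force so far. I'll go on.

```bash
python3 -m creep '[{"tx":0,"ty":0,"tz":-0.2,"wx":0,"wy":0,"wz":0,"gripper":0.1},{"tx":0.1,"ty":0,"tz":-0.4,"wx":0,"wy":0,"wz":0,"gripper":0.1},{"tx":0.2,"ty":0,"tz":-0.6,"wx":0,"wy":0,"wz":0,"gripper":0.1},{"tx":0.3,"ty":0,"tz":-0.8,"wx":0,"wy":0,"wz":0,"gripper":0.1},{"tx":0.3,"ty":0,"tz":-1.0,"wx":0,"wy":0,"wz":0,"gripper":0.1},{"tx":0.3,"ty":0,"tz":-1.0,"wx":0,"wy":0,"wz":0,"gripper":0.1}]';python3 pin.py
```

```text
time: 14.18
tool_pos: [482.1, 9.8, 157.5]
tcp_rot: [-2.934, 1.57, -2.943]
contact_force: [1.1, -0.2, -0.8]
grip_width: 41.3
no head attempt to get argmax of an empty sequence
14.2333 F [ 1.4  0.4 -0.2] [482.1   9.8 157.6]
```

```bash
python3 -m creep '[{"tx":0.1,"ty":0,"tz":-0.2,"wx":0,"wy":0,"wz":0,"gripper":0.1},{"tx":0.2,"ty":0,"tz":-0.4,"wx":0,"wy":0,"wz":0,"gripper":0.1},{"tx":0.3,"ty":0,"tz":-0.6,"wx":0,"wy":0,"wz":0,"gripper":0.1},{"tx":0.4,"ty":0,"tz":-0.8,"wx":0,"wy":0,"wz":0,"gripper":0.1},{"tx":0.4,"ty":0,"tz":-1.0,"wx":0,"wy":0,"wz":0,"gripper":0.1},{"tx":0.4,"ty":0,"tz":-1.0,"wx":0,"wy":0,"wz":0,"gripper":0.1}]';python3 pin.py
python3 - <<'E'
from h import *
s=capture("top");save(s,"t11",(270,220,430,340),4)
E
```

```text
time: 14.73
tool_pos: [473.1, 9.8, 153.7]
tcp_rot: [-0.098, 1.569, -0.108]
contact_force: [5.8, 0.5, -1.7]
grip_width: 41.5
pin head px [356.9 281.1] 16 z med 125.6 max 478.0
14.7833 F [ 6.   0.1 -2.5] [473.2   9.8 153.7]
```

View pics/t11.png

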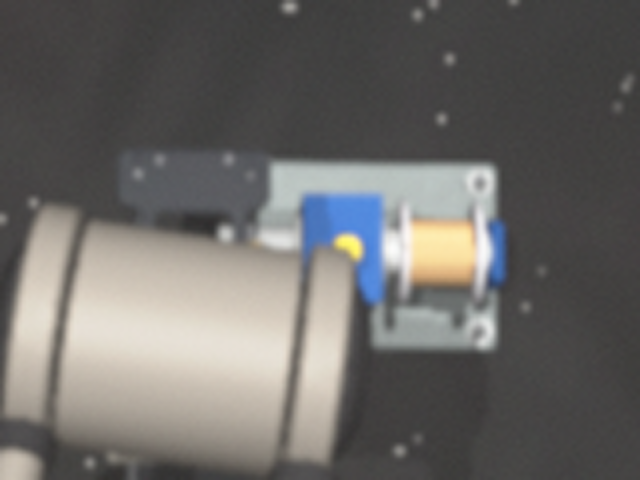

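The force jumped to 6 N and the head reads 125.6 mm, so the pin has dropped in. Next I'll take the side load off by nudging the lever back toward the middle of its play.

```bash
python3 -m creep '[{"tx":0,"ty":0,"tz":0.6,"wx":0,"wy":0,"wz":0,"gripper":0.1},{"tx":0,"ty":0,"tz":1.2,"wx":0,"wy":0,"wz":0,"gripper":0.1},{"tx":-0.1,"ty":0,"tz":1.6,"wx":0,"wy":0,"wz":0,"gripper":0.1},{"tx":-0.2,"ty":0,"tz":1.8,"wx":0,"wy":0,"wz":0,"gripper":0.1},{"tx":-0.2,"ty":0,"tz":2.0,"wx":0,"wy":0,"wz":0,"gripper":0.1},{"tx":-0.2,"ty":0,"tz":2.0,"wx":0,"wy":0,"wz":0,"gripper":0.1}]';python3 pin.py
```

```text
time: 15.33
tool_pos: [492.7, 9.7, 155.6]
tcp_rot: [-2.961, 1.57, -2.97]
contact_force: [-1.1, 0.2, -0.1]
grip_width: 41.2
no head attempt to get argmax of an empty sequence
15.3833 F [-0.2  1.1 -0. ] [492.4   9.8 155.5]
```

```bash
python3 -m creep '[{"tx":0,"ty":0,"tz":0.2,"wx":0,"wy":0,"wz":0,"gripper":0.1},{"tx":-0.1,"ty":0,"tz":0.4,"wx":0,"wy":0,"wz":0,"gripper":0.1},{"tx":-0.1,"ty":0,"tz":0.4,"wx":0,"wy":0,"wz":0,"gripper":0.1},{"tx":-0.1,"ty":0,"tz":0.4,"wx":0,"wy":0,"wz":0,"gripper":0.1}]';python3 pin.py;  python3 -m creep '[{"tx":-0.1,"ty":0,"tz":0.2,"wx":0,"wy":0,"wz":0,"gripper":0.1},{"tx":-0.1,"ty":0,"tz":0.4,"wx":0,"wy":0,"wz":0,"gripper":0.1},{"tx":-0.1,"ty":0,"tz":0.4,"wx":0,"wy":0,"wz":0,"gripper":0.1},{"tx":-0.1,"ty":0,"tz":0.4,"wx":0,"wy":0,"wz":0,"gripper":0.1}]';python3 pin.py
```

```text
time: 15.72
tool_pos: [496.6, 9.7, 156.8]
tcp_rot: [-0.752, 1.571, -0.761]
contact_force: [-0.6, 0.4, -0.4]
grip_width: 41.3
no head attempt to get argmax of an empty sequence
15.7667 F [-0.2 -0.1  0.4] [496.5   9.7 156.7]
time: 16.1
tool_pos: [500.7, 9.6, 157.7]
tcp_rot: [-0.562, 1.571, -0.571]
contact_force: [-0.8, 0.9, 0.1]
grip_width: 41.1
no head attempt to get argmax of an empty sequence
16.15 F [-0.  -0.4  0.1] [500.7   9.7 157.7]
```

The play is at least 12 mm at the knob and the lever is now well inside it. I'll retreat straight up with the fingers centred and look.

```bash
python3 -m creep '[{"tx":0,"ty":0,"tz":-0.4,"wx":0,"wy":0,"wz":0,"gripper":0.1},{"tx":0,"ty":0,"tz":-0.75,"wx":0,"wy":0,"wz":0,"gripper":0.1},{"tx":-1,"ty":0,"tz":-0.75,"wx":0,"wy":0,"wz":0,"gripper":0.1},{"tx":-3,"ty":0,"tz":-0.75,"wx":0,"wy":0,"wz":0,"gripper":0.1},{"tx":-6,"ty":0,"tz":-0.75,"wx":0,"wy":0,"wz":0,"gripper":0.1},{"tx":-7.5,"ty":3,"tz":-2.75,"wx":0,"wy":0,"wz":0,"gripper":1},{"tx":-7.5,"ty":6,"tz":-5.5,"wx":0,"wy":0,"wz":0,"gripper":1},{"tx":-7.5,"ty":7,"tz":-7,"wx":0,"wy":0,"wz":0,"gripper":1}]';python3 pin.py
python3 - <<'E'
from h import *
s=capture("top");save(s,"t12",(270,220,430,340),4)
s=capture("scene");save(s,"s12",(290,140,450,290),4)
E
```

```text
time: 16.82
tool_pos: [429.1, 82.6, 233.6]
tcp_rot: [0.859, 1.569, 0.851]
contact_force: [-0.5, 0.9, -1.3]
grip_width: 25.4
pin head px [356.1 282.2] 34 z med 125.2 max 127.5
16.8667 F [-2.4  0.7  0.4] [426.8  83.2 233.1]
```

View pics/t12.png

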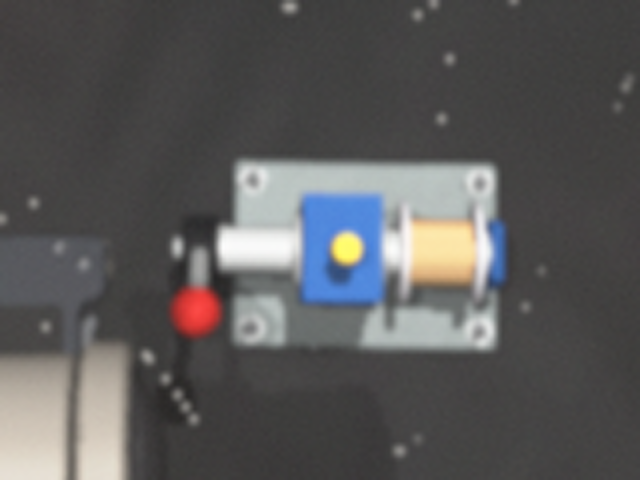

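View pics/s12.png

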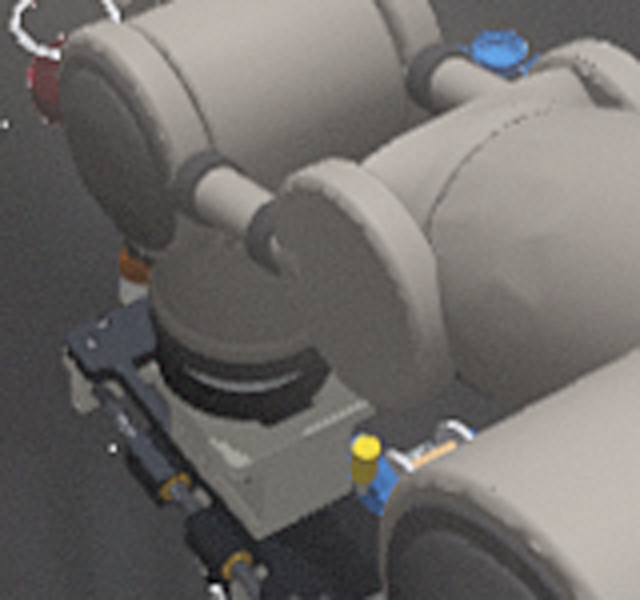

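The head reads 125 mm (dropped), and the lever and block are clear. Now I'll move above the head with closed fingers to push.

```bash
python3 - <<'E'
from meas import *
t=capture("top");a,sa,m=blob(t,(22,120,90),(33,255,255),(345,265,375,295));print(onz(t,*a,125))
E
python3 go.py 530.6 -70.1 175 0
```

```text
[526.49514226 -70.43256716 125.        ]
now 17.0167 [431.2  80.3 233. ] F [ 0.3 -0.4 -0.8] w 9.8
shift cm [  5.82 -14.96  10.05]
turn [-0.008  0.001  0.   ]
```

```bash
python3 -m creep '[{"tx":0,"ty":-2.5,"tz":1.6,"wx":0,"wy":0,"wz":0,"gripper":1},{"tx":0,"ty":-5.5,"tz":3.7,"wx":0,"wy":0,"wz":0,"gripper":1},{"tx":0,"ty":-8.5,"tz":5.7,"wx":0,"wy":0,"wz":0,"gripper":1},{"tx":0,"ty":-11.5,"tz":7.7,"wx":0,"wy":0,"wz":0,"gripper":1},{"tx":1,"ty":-14,"tz":9.3,"wx":0,"wy":0,"wz":0,"gripper":1},{"tx":2.5,"ty":-15,"tz":9.9,"wx":0,"wy":0,"wz":0,"gripper":1},{"tx":4.5,"ty":-15,"tz":9.9,"wx":0,"wy":0,"wz":0,"gripper":1},{"tx":5.8,"ty":-15,"tz":9.9,"wx":0,"wy":0,"wz":0,"gripper":1}]'; python3 -m creep '[{"tx":0,"ty":0,"tz":0,"wx":0,"wy":0,"wz":0,"gripper":1},{"tx":0,"ty":0,"tz":0,"wx":0,"wy":0,"wz":0,"gripper":1},{"tx":0,"ty":0,"tz":0,"wx":0,"wy":0,"wz":0,"gripper":1}]';python3 go.py 530 -70.1 130 0
```

```text
time: 17.68
tool_pos: [529.1, -72.9, 172.3]
tcp_rot: [3.035, 1.569, 3.023]
contact_force: [-1.9, 0.7, -0.6]
grip_width: 0.3
time: 17.93
tool_pos: [529.5, -71.2, 175.4]
tcp_rot: [-0.383, 1.569, -0.393]
contact_force: [0.2, 0.7, 0.5]
grip_width: 0.5
now 17.9333 [529.5 -71.2 175.4] F [0.2 0.7 0.5] w 0.5
shift cm [4.54 0.12 0.04]
turn [-0.01   0.001  0.001]
```

```bash
python3 -m creep '[{"tx":1,"ty":0.1,"tz":0,"wx":0,"wy":0,"wz":0,"gripper":1},{"tx":2.2,"ty":0.1,"tz":0,"wx":0,"wy":0,"wz":0,"gripper":1},{"tx":3.4,"ty":0.1,"tz":0,"wx":0,"wy":0,"wz":0,"gripper":1},{"tx":4.3,"ty":0.1,"tz":0,"wx":0,"wy":0,"wz":0,"gripper":1},{"tx":4.3,"ty":0.1,"tz":0,"wx":0,"wy":0,"wz":0,"gripper":1},{"tx":4.3,"ty":0.1,"tz":0,"wx":0,"wy":0,"wz":0,"gripper":1}]'; python3 -m creep '[{"tx":0.3,"ty":0,"tz":0,"wx":0,"wy":0,"wz":0,"gripper":1},{"tx":0.6,"ty":0,"tz":0,"wx":0,"wy":0,"wz":0,"gripper":1},{"tx":0.9,"ty":0,"tz":0,"wx":0,"wy":0,"wz":0,"gripper":1},{"tx":0.9,"ty":0,"tz":0,"wx":0,"wy":0,"wz":0,"gripper":1}]'; python3 go.py 530 -70.1 114 0
```

```text
time: 18.43
tool_pos: [528.8, -69.5, 131.6]
tcp_rot: [-3.048, 1.571, -3.057]
contact_force: [0.5, -0.8, 0.4]
grip_width: 0.7
time: 18.77
tool_pos: [529.4, -69.8, 123.1]
tcp_rot: [-0.283, 1.569, -0.292]
contact_force: [0.8, -0.2, 1.7]
grip_width: 0.5
now 18.7667 [529.4 -69.8 123.1] F [ 0.8 -0.2  1.7] w 0.5
shift cm [ 0.91 -0.03  0.06]
turn [-0.009  0.002  0.001]
```

```bash
python3 -m creep '[{"tx":0.2,"ty":0,"tz":0,"wx":0,"wy":0,"wz":0,"gripper":1},{"tx":0.4,"ty":0,"tz":0,"wx":0,"wy":0,"wz":0,"gripper":1},{"tx":0.5,"ty":0,"tz":0,"wx":0,"wy":0,"wz":0,"gripper":1},{"tx":0.5,"ty":0,"tz":0,"wx":0,"wy":0,"wz":0,"gripper":1}]'; python3 go.py 530 -70.1 114 0
```

```text
time: 19.1
tool_pos: [529.7, -69.8, 118.4]
tcp_rot: [-0.256, 1.568, -0.265]
contact_force: [0.9, 0.8, 5.3]
grip_width: 0.4
now 19.1 [529.7 -69.8 118.4] F [0.9 0.8 5.3] w 0.4
shift cm [ 0.44 -0.03  0.03]
turn [-0.009  0.002  0.001]
```

The bush resists with about 5 N, as stated. I'll keep pushing.

```bash
python3 -m creep '[{"tx":0.2,"ty":0,"tz":0,"wx":0,"wy":0,"wz":0,"gripper":1},{"tx":0.4,"ty":0,"tz":0,"wx":0,"wy":0,"wz":0,"gripper":1},{"tx":0.5,"ty":0,"tz":0,"wx":0,"wy":0,"wz":0,"gripper":1},{"tx":0.5,"ty":0,"tz":0,"wx":0,"wy":0,"wz":0,"gripper":1}]'; python3 go.py 530 -70.1 114 0
```

```text
time: 19.43
tool_pos: [530.0, -69.9, 114.3]
tcp_rot: [-0.259, 1.567, -0.268]
contact_force: [-0.0, 1.2, 10.4]
grip_width: 0.3
now 19.4333 [530.  -69.9 114.3] F [-0.   1.2 10.4] w 0.3
shift cm [ 0.03 -0.02  0.  ]
turn [-0.009  0.003  0.001]
```

```bash
python3 -m creep '[{"tx":0.2,"ty":0,"tz":0,"wx":0,"wy":0,"wz":0,"gripper":1},{"tx":0.3,"ty":0,"tz":0,"wx":0,"wy":0,"wz":0,"gripper":1},{"tx":0.3,"ty":0,"tz":0,"wx":0,"wy":0,"wz":0,"gripper":1}]'; python3 go.py 530 -70.1 114 0
```

```text
time: 19.68
tool_pos: [530.2, -69.9, 113.9]
tcp_rot: [-0.283, 1.565, -0.292]
contact_force: [-7.4, 2.0, 30.8]
grip_width: 0.6
now 19.6833 [530.2 -69.9 113.9] F [-7.4  2.  30.8] w 0.6
shift cm [-0.01 -0.02 -0.02]
turn [-0.009  0.005  0.002]
```

The pin has hit a hard stop at head-top z 113.9, with the force at 31 N, so the head is home. I'll retreat up and clear the view.

```bash
python3 -m creep '[{"tx":-1,"ty":0,"tz":0,"wx":0,"wy":0,"wz":0,"gripper":1},{"tx":-4,"ty":0,"tz":0,"wx":0,"wy":0,"wz":0,"gripper":1},{"tx":-8,"ty":0,"tz":0,"wx":0,"wy":0,"wz":0,"gripper":1},{"tx":-12,"ty":0,"tz":0,"wx":0,"wy":0,"wz":0,"gripper":1},{"tx":-12,"ty":-4,"tz":0,"wx":0,"wy":0,"wz":0,"gripper":1},{"tx":-12,"ty":-8,"tz":0,"wx":0,"wy":0,"wz":0,"gripper":1},{"tx":-12,"ty":-12,"tz":0,"wx":0,"wy":0,"wz":0,"gripper":1},{"tx":-12,"ty":-16,"tz":0,"wx":0,"wy":0,"wz":0,"gripper":1}]'; python3 -m creep '[{"tx":0,"ty":-4,"tz":0,"wx":0,"wy":0,"wz":0,"gripper":1},{"tx":0,"ty":-7,"tz":0,"wx":0,"wy":0,"wz":0,"gripper":1},{"tx":0,"ty":-8,"tz":0,"wx":0,"wy":0,"wz":0,"gripper":1},{"tx":0,"ty":-8,"tz":0,"wx":0,"wy":0,"wz":0,"gripper":1},{"tx":0,"ty":-8,"tz":0,"wx":0,"wy":0,"wz":0,"gripper":1},{"tx":0,"ty":-8,"tz":0,"wx":0,"wy":0,"wz":0,"gripper":1}]'; python3 pin.py
python3 - <<'E'
from meas import *
t=capture("top");s=capture("scene");save(t,"t13",(270,220,430,340),4);save(s,"s13",(310,180,470,310),4)
for c,b in((t,(345,265,375,295)),(s,(365,230,400,275))):
    a,sa,m=blob(c,(22,120,90),(33,255,255),b);print(a,sa,onz(c,*a,108),pt(c,*a))
E
```

```text
time: 20.35
tool_pos: [527.0, -231.0, 229.9]
tcp_rot: [-0.913, 1.571, -0.921]
contact_force: [0.3, 0.1, 0.2]
grip_width: 0.3
time: 20.85
tool_pos: [526.8, -307.9, 229.7]
tcp_rot: [1.966, 1.57, 1.959]
contact_force: [-0.3, 0.1, -0.1]
grip_width: 0.8
pin head px [355.9 282.2] 33 z med 113.3 max 115.5
20.9 F [ 0.3  0.  -0. ] [ 526.9 -307.7  229.9]
[355.90909091 282.24242424] [353 280   7   6  33] [527.27232287 -70.93846015 108.        ] [526.89404867 -70.54423741 115.50786368]
[380.24137931 257.56896552] [377 253   7  11  58] [525.51140375 -67.51372444 108.        ] [524.69026376 -66.84026795 109.36316764]
```

View pics/t13.png

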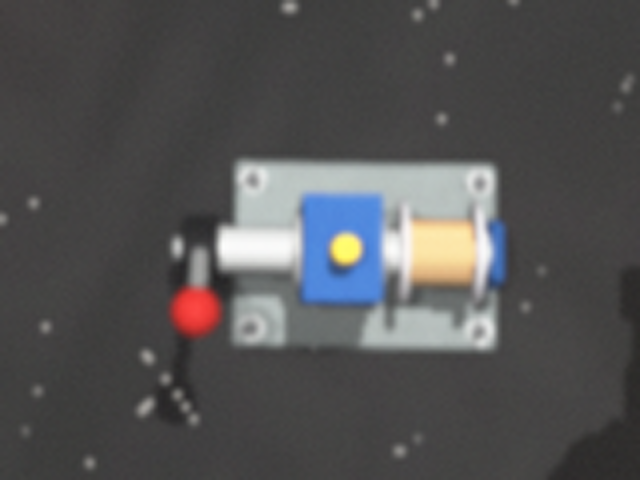

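View pics/s13.png

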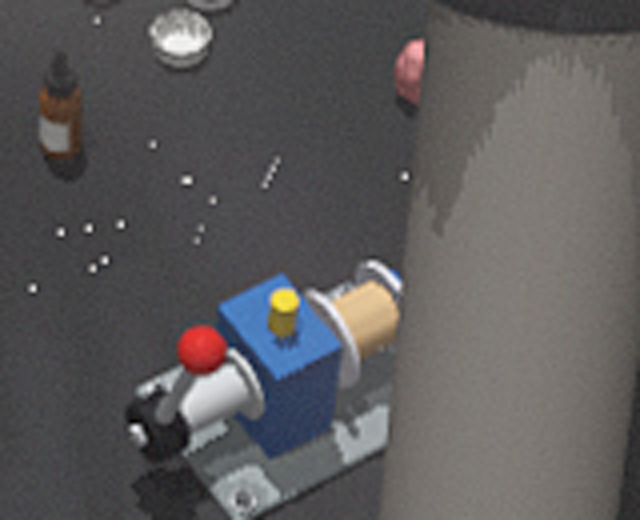

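The top view shows the head centred on the block at (346,249). The scene view shows it sitting flush at (284,312), with the bottle untouched and the lump unmoved but partly hidden. I'm handing in.

```bash
python3 -c "
from plant import *
print(close_job()); o=get_obs(); print(o['time'],o['contact_force'])"
```

```text
the job is handed in; nothing more can be done
None
the job is handed in; nothing more can be done
```

The winch is locked and the job is handed in, at about 21 s of the 72 s allowed. I put the pin in the guide hole and swung the lever to about -0.42 rad, where it jammed at 6 N. The camera showed the head had fallen from 154 to 125 mm, so the pin had dropped in. I nudged the lever back to take the side load off, then pushed the pin down with closed fingers.

**Last checks:**
- **Seating:** pushing met a hard stop with the fingertips at 113.9 mm and 31 N. Camera depth then put the head top at about 113–115 mm, against 114 expected when fully home.
- **Clearance:** the arm was well away from everything, with a wrist force of about 0.
- **Bystanders:** the bottle and the lump looked unmoved, though the arm partly hid the lump. I did not check the torch again, but the arm never went near it.
- **Disagreement:** the head's colour centroid came out 3–5 mm toward -x of the hole I had measured. I put most of that down to the visible side of the head biasing the centroid, since the hole leaves the pin only about 1 mm of play. I did not measure the pin's tilt separately.

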